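Turn a culture dish upside down over the edge of a stand

TASK

Turn the closed petri dish with the red agar upside down for incubation, using only the fingertips: push it flat along the low front step of the white stand until it is against the upright edge of the higher step, then push its near rim up so that it tips up against that edge and flips over, and leave it lying flat and upside down on the higher step. Never pick it up or carry it, and leave the tape roll, the slide box and the rubber bung where they are.

Things in the scene. Friction and masses are not known exactly. Their poses are not given: they have to be found in the camera images.
- dish: closed petri dish, red agar, a solid disc 90 mm in diameter, 15 mm thick, 25 to 50 g. Starts right side up on the stand's front step, up to 15 mm short of the riser, its near rim jutting out over the bench (20 mm when it touches the riser). Origin: centre of its underside; z axis points out through the lid (up at the start, straight down when upside down)
- dish_center (a point): centre of the dish, half-way through its thickness (19.5 mm above the bench at the start), axes as dish
- stand: fixed white stand of two steps, 147 mm wide (y), blue ends: front step 12 mm high, from x = -70 mm to the riser at x = 0; rear step 24 mm high, from x = 0 to 105 mm, a lip at its rear (inner face x = 99, top 34 mm above the bench). Origin at bench level under the middle of the riser; x points from front to rear step (away from the robot, turned up to 0.35 rad), z up
- stand_edge (a point): middle of the upper edge of the riser, 24 mm above the bench and 12 mm above the front step, axes as stand. Pushed against the riser, the 15 mm thick dish stands 3 mm proud of this edge. A push of about 5 N on its near rim grips by friction, so that rising fingertips carry the rim up while the far rim turns in the corner of step and riser; fingertips can pass 10 mm below the near rim
- tape: bystander: roll of beige masking tape, 104 mm across, 25 mm high; origin at the centre of its underside
- slidebox: bystander: blue slide box 33 x 86 x 31 mm; origin at the centre of its underside
- bung: bystander: reddish rubber bung 35 mm across, 28 mm high; origin at the centre of its underside
There are look-alikes about, which are no part of the job. What is shaped like the dish but orange is not meant. There is more than one size of the stand; the job needs the larger.

How it is judged (in metres and radians):
On the way, in this order (a step that is already met when the one before it is completed fails the run):
1. the dish is pushed flat along the front step against the riser (x of dish_center in the frame of stand above -0.0475 m and angle between dish's own z axis and vertical below 0.2 rad), for 0.05 s.
2. the dish is tipped up on its rim against the edge between the steps (angle between dish's own z axis and vertical between 0.8 and 2 rad and contact force between dish and stand above 0.02 N and x of dish_center in the frame of stand between -0.06 and 0.04 m), for 0.02 s.
At the end, for the whole second after the job is handed in: The dish rests upside down, flat within 0.09 rad, on the rear step (its centre 28 to 35 mm above the bench), its centre 10 to 80 mm behind the edge between the steps and within 65 mm of the stand's middle (angle between dish's own z axis and vertical above 3.05 rad and z of dish_center in the frame of stand between 0.028 and 0.035 m and x of dish_center in the frame of stand between 0.01 and 0.08 m and y of dish_center in the frame of stand between -0.065 and 0.065 m and linear speed of dish below 0.02 m/s); the robot touches nothing.
It fails at once if the dish is lifted or carried (its centre rises more than 95 mm above the bench; tipping over the edge needs about 70 mm) (height (world z) of dish_center above 0.095 m).
It fails at once if the dish is lifted flat off its step (lying flat within 0.3 rad, its centre over 45 mm above the bench right side up, or over 65 mm upside down) ((angle between dish's own z axis and vertical below 0.3 rad and height (world z) of dish_center above 0.045 m) or (angle between dish's own z axis and vertical above 2.84 rad and height (world z) of dish_center above 0.065 m)).
It fails at once if the dish is lifted in front of the edge (its centre over 45 mm above the bench while more than 60 mm short of the edge) (height (world z) of dish_center above 0.045 m and x of dish_center in the frame of stand below -0.06 m).
It fails at once if the tape roll, slide box or rubber bung is moved more than 20 mm (distance of any of tape, slidebox, bung from where it was at the start of the episode above 0.02 m).
It also fails if it takes over 40 s, if anything falls off the work surface, if the arm or the gripper's body presses on something with over 40 N, if the wrist force passes 120 N, or if a joint passes its speed limit or range.

ROBOT

A 6-joint arm with a two-finger parallel gripper is mounted at the origin on a cart in front of the work surface, level with it; the furniture and walls round the work are solid. World frame = base frame: x ahead of the robot, y to its left, z up, the work surface at z = 0. Lengths are in mm, angles in rad, forces in N, time in s.
With the tool pointing down it reaches from about 250 to 775 mm from the base axis. Payload 4 kg.
Tool frame: the origin (TCP) lies between the finger pads; the fingertips stand 14 mm ahead of it and the grasp point (between the pads) lies 5 mm behind it; z points along the fingers, y is the line along which they close (so a half turn about z gives the same grasp; the last joint's range is limited). The gripper opens to 94 mm and grips with 3 to 60 N. Pads are 16 mm wide; open, the fingers measure 119 mm over their backs; the gripper's body (75 mm by 177 mm) begins 78 mm behind the grasp point.
Start: joints at [-1.4, 0.087, 1.371, -0, 1.684, -0.103], TCP at [148.713, -529.535, 183.806] pointing down, gripper open.
Joint ranges: [-3.1, 3.1], [-0.76, 2.03], [0.27, 2.55], [-1.08, 4.22], [0.17, 2.65], [-2.57, 2.57]. Speed limits (rad/s): [2.79, 2.79, 3.14, 3.14, 3.14, 3.14].

INTERFACE

Orientations are given as a unit quaternion [x, y, z, w].
In Python, from rig import readout, cams, bot gives the robot as it stands. The module is installed in compiled form; this text tells all that it offers.
- The arm moves only by the tool apply_moves, never from a script. Its argument "moves" is a list that holds one entry, the list of rows, each a list of 5 numbers: the shift along the tool's x, y, z in m, then the turn about the tool's z in rad, then the closure, from -1 (fully open) to 1 (shut). In form: [[[dx, dy, dz, twist, jaw], ...]]. A call has 1 to 12 rows; each row shifts and turns the commanded pose from where the row before left it, along the tool's axes as they then stand; what a row does not reach is not made up. A row lasts 1/12 s, in which the tool goes at most 41.7 mm and 7.16 degrees, less where a joint would pass 70% of its speed; a pose out of reach is approached as far as the arm can. A call with a gripper value outside its range is refused whole. The fingers move at their own pace and stop on an object; the grip force is fixed at half the most. Time passes only in rows, so rows that do not move let the fingers close. It gives the time, the measured TCP pose, the force, the opening and the grip force at its end, in the units of the state.
- readout.read_state(): the state, without advancing time (a new reading comes with each control period).
- cams.snapshot(name): name is "side" or "top"; returns a dict with "image" (420x560x3 uint8, red, green, blue), "camera_matrix" (3x3 intrinsics, pixels), "rvec" (rotation vector, rad) and "tvec" (3), from world to camera coordinates, as OpenCV has them. Camera axes: x right, y down, z forward; pixel columns grow to the right and rows downward; lengths in mm; the calibration is good to about 2 mm. A picture is of the moment at which its call begins. There is no depth.
- bot.finish_job(): hands the job in; it is judged then, once.
The state is a dict: "time_s": time; "joint_positions": joint angles; "joint_vel": joint speeds; "joint_efforts": joint torques, N m; "tool_pos": TCP position; "tool_rot": TCP orientation; "contact_force": force on the tool from outside, world axes, zero at the start; "wrist_torque": the same for the moment, N m; "grip_width": finger opening in mm; "gripper_force": force on a finger pad.
Only numpy, scipy, OpenCV 4.12 (cv2) and the standard library are available. Lean on these libraries where they do the work, as an engineer would, in place of code of your own. Each camera call takes 0.05 s, during which the arm holds its last target. There are 200 camera calls.

## Working session

There is one attempt and no reset: what is moved stays moved. The work goes in short steps, Python scripts to look and compute and a tool call to move; the robot and the scene stay as the last step left them, time stands still between calls to the robot, and variables do not carry over. Pictures are saved under pics/ and viewed, at most 10 in all, crops included, and the job is handed in when it is done.

Besides the shell and the picture viewer there is one more tool, called after "Emit:" as name(argument=value, ...), one argument or row to a line, values as JSON. apply_moves: Moves the arm, as the interface text tells. Its arguments: {"type":"object","properties":{"moves":{"type":"array","items":{"type":"array","items":{"type":"array","items":{"type":"number"}}}}},"required":["moves"]}

```bash
mkdir -p pics
python3 - <<'E'
from rig import readout,cams
import cv2,json,numpy as np
print(readout.read_state())
for n in("top","side"):
    s=cams.snapshot(n); cv2.imwrite(f"pics/{n}0.png",s["image"][:,:,::-1])
    print(n,s["camera_matrix"],s["rvec"],s["tvec"])
E
```

```text
{'time_s': 0.0, 'joint_positions': array([-1.40008293e+00,  8.79780139e-02,  1.37221709e+00, -2.80521496e-05,
        1.68361575e+00, -1.03077741e-01]), 'joint_vel': array([ 0.00083794, -0.00201901, -0.0004712 ,  0.00057597, -0.00019794,
        0.00099361]), 'joint_efforts': array([-8.78783885e-04, -3.40170157e+01, -3.02431870e+01,  7.17225415e-02,
        3.29451088e-02, -1.52101761e-04]), 'tool_pos': array([ 148.60707922, -528.92873393,  182.61052083]), 'tool_rot': array([ 9.90644030e-01,  1.36466756e-01, -5.14308539e-05, -1.10799373e-03]), 'contact_force': array([0.04727732, 0.58711421, 0.0022215 ]), 'wrist_torque': array([-0.01235721,  0.08860375, -0.02020828]), 'gripper_force': 0.0, 'grip_width': 93.638198944396}
top [[405.56858892   0.         276.47806239]
 [  0.         405.56858892 202.91650847]
 [  0.           0.           1.        ]] [ 2.12104506 -2.15434929  0.16483122] [ 32.15793046 527.69566105 944.89226953]
side [[486.38186266   0.         281.38128633]
 [  0.         486.38186266 210.81235083]
 [  0.           0.           1.        ]] [ 0.49125792 -2.46685739  1.56560509] [ 493.99898479  124.7159162  1000.13590891]
```

View pics/top0.png

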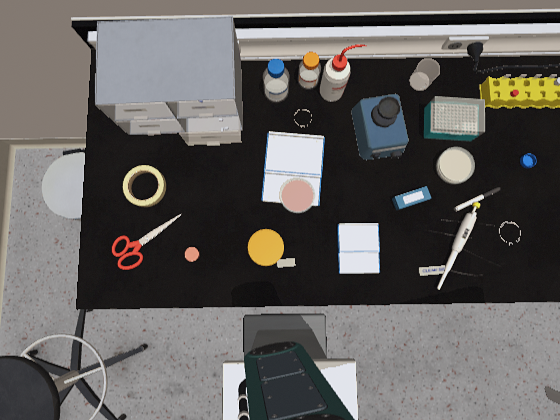

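View pics/side0.png

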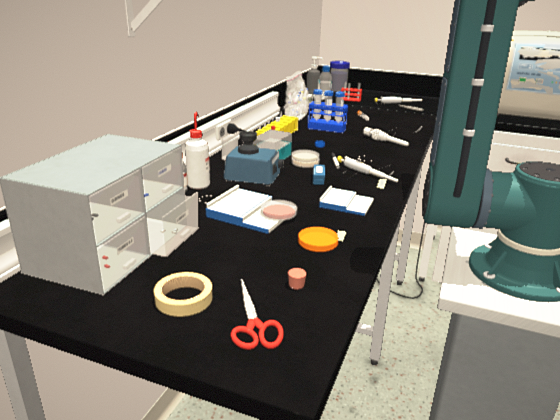

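The dish (pinkish disc) is at about (297,195) in the top view, on the large stand, whose corners are about (268,132), (324,136), (320,206) and (263,202). The orange dish at (266,247) and the small stand at (359,248) are look-alikes. The tape is at (144,186), the bung at (192,254) and the slide box at (412,197).

```bash
cat > h.py <<'E'
import numpy as np,cv2
from rig import cams,readout
def ray(s,uv,z):
    R=cv2.Rodrigues(s["rvec"])[0];t=np.ravel(s["tvec"])
    d=R.T@np.linalg.inv(s["camera_matrix"])@np.array([*uv,1.]);c=-R.T@t
    return c+d*(z-c[2])/d[2]
def proj(s,P): return cv2.projectPoints(np.float64(P).reshape(-1,1,3),s["rvec"],s["tvec"],s["camera_matrix"],None)[0].reshape(-1,2)
def crop(s,x0,y0,x1,y1,k,fn): cv2.imwrite(fn,cv2.resize(s["image"][y0:y1,x0:x1,::-1],None,fx=k,fy=k,interpolation=cv2.INTER_CUBIC))
E
python3 - <<'E'
from h import *
s=cams.snapshot("top")
crop(s,250,120,340,220,6,"pics/c1.png")
for n,uv,z in[("dish",(297,195),27),("RL",(268,132),30),("RR",(324,136),30),("FR",(320,206),12),("FL",(263,202),12)]:print(n,ray(s,uv,z).round(1))
E
```

```text
dish [549.5 -27.1  27. ]
RL [712.2  42.7  30. ]
RR [699.2 -98.7  30. ]
FR [523.3 -84.8  12. ]
FL [535.7  57.8  12. ]
```

View pics/c1.png

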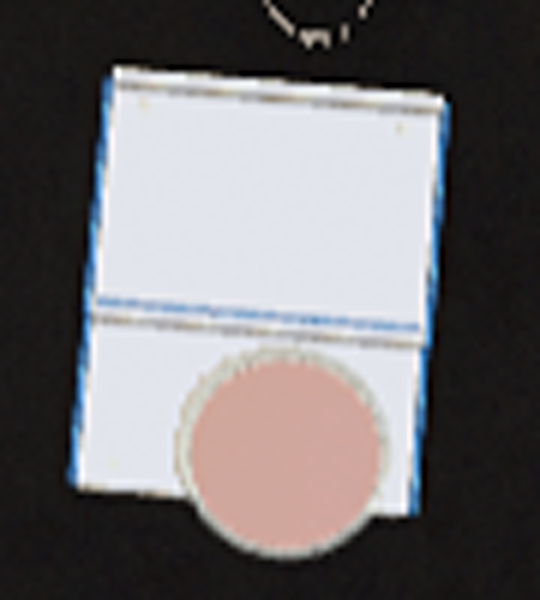

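The crop shows the stand corners at (113,68), (447,97), (417,516) and (72,487), the riser edge from (95,318) to (426,343), and the dish centred at (283,453) with a radius of about 105 crop px.

Run:
```python
from h import *
from scipy.optimize import least_squares
s=cams.snapshot("top")
f=lambda p:(np.array(p)+.5)/6-.5+np.array([250,120])
px=[f(p) for p in[(113,68),(447,97),(417,516),(72,487),(95,318),(426,343)]]
M=np.array([[105,73.5,34],[105,-73.5,34],[-70,-73.5,12],[-70,73.5,12],[0,73.5,24],[0,-73.5,24]])
def W(q,P):
    c,n=np.cos(q[2]),np.sin(q[2]);return np.asarray(P)@np.array([[c,-n,0],[n,c,0],[0,0,1]]).T+[q[0],q[1],0]
r=least_squares(lambda q:(proj(s,W(q,M))-px).ravel(),[610,-20,-.08])
q=r.x;print(q,r.fun.round(2))
d=ray(s,f((283,453)),27);e=ray(s,f((283,558)),27);print(d,np.linalg.norm(d-e))
c,n=np.cos(q[2]),np.sin(q[2]);v=d[:2]-q[:2];print("dish in stand",c*v[0]+n*v[1],-n*v[0]+c*v[1])
for n_,uv,z in[("tape",(144,186),12),("box",(412,197),31),("bung",(192,254),28),("orange",(266,247),15),("paper?",(287,263),5)]:print(n_,ray(s,uv,z).round(0))
```

```text
[ 6.01650094e+02 -1.79740735e+01 -1.01010182e-01] [-1.22  0.05  1.29 -0.07  0.61 -0.09 -0.37 -0.18 -1.84 -0.24  1.52  0.45]
[549.30576364 -26.52461882  27.        ] 43.71460853262621
dish in stand -51.21529675501007 -13.785285344659583
tape [581. 358.  12.]
box [ 539. -310.   31.]
bung [408. 230.  28.]
orange [423.  51.  15.]
paper? [384.   0.   5.]
```

Emit:
apply_moves(
  moves=[
    [[0.0231,-0.0199,0,0,0.25],[0.0231,-0.0199,0,0,0.25],[0.0231,-0.0199,0,0,0.25],[0.0231,-0.0199,0,0,0.25],[0.0231,-0.0199,0,0,0.25],[0.0231,-0.0199,0,0,0.25],[0.0231,-0.0199,0,0,0.25],[0.0231,-0.0199,0,0,0.25],[0.0231,-0.0199,0,0,0.25],[0.0231,-0.0199,0,0,0.25],[0.0231,-0.0199,0,0,0.25],[0.0231,-0.0199,0,0,0.25]],
  ],
)

```text
time_s: 1.2
tool_pos: [351.5, -223.3, 183.7]
tool_rot: [0.991, 0.136, 0.0, 0.0]
contact_force: [1.2, 0.1, 0.5]
grip_width: 35.3
gripper_force: 0.0
```

Emit:
apply_moves(
  moves=[
    [[0.0231,-0.0199,0,0,0.25],[0.0231,-0.0199,0,0,0.25],[0.0231,-0.0199,0,0,0.25],[0.0231,-0.0199,0,0,0.25],[0.0231,-0.0199,0,0,0.25],[0.0231,-0.0199,0,0,0.25],[0,0,0,0.1,0.25],[0,0,0,0.1,0.25],[0,0,0,0.1,0.25],[0,0,0,0.075,0.25],[0,0,0,0,0.25]],
  ],
)

```text
time_s: 2.12
tool_pos: [452.0, -72.0, 183.5]
tool_rot: [0.999, -0.051, -0.0, -0.0]
contact_force: [0.2, 0.7, -0.4]
grip_width: 35.3
gripper_force: 0.0
```

Emit:
apply_moves(
  moves=[
    [[0.0142,-0.0275,0,0,0.25],[0.0142,-0.0274,0,0,0.25],[0,0,0.03,0,0.25],[0,0,0.03,0,0.25],[0,0,0.03,0,0.25],[0,0,0.03,0,0.25],[0,0,0.02,0,0.25],[0,0,0,0,0.25]],
  ],
)

```text
time_s: 2.78
tool_pos: [481.5, -19.9, 38.3]
tool_rot: [0.999, -0.05, -0.005, -0.001]
contact_force: [0.1, -0.1, -0.2]
grip_width: 35.2
gripper_force: 0.0
```

Run:
```python
from h import *
t=cams.snapshot("top");s=cams.snapshot("side")
a=cv2.resize(t["image"][130:270,230:350],None,fx=4,fy=4,interpolation=2)[:,:400]
b=cv2.resize(s["image"][160:300,200:340],None,fx=4,fy=4,interpolation=2)[:,:400]
cv2.imwrite("pics/d1.png",np.hstack([a,b])[:,:,::-1])
```

```text
(no output)
```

View pics/d1.png

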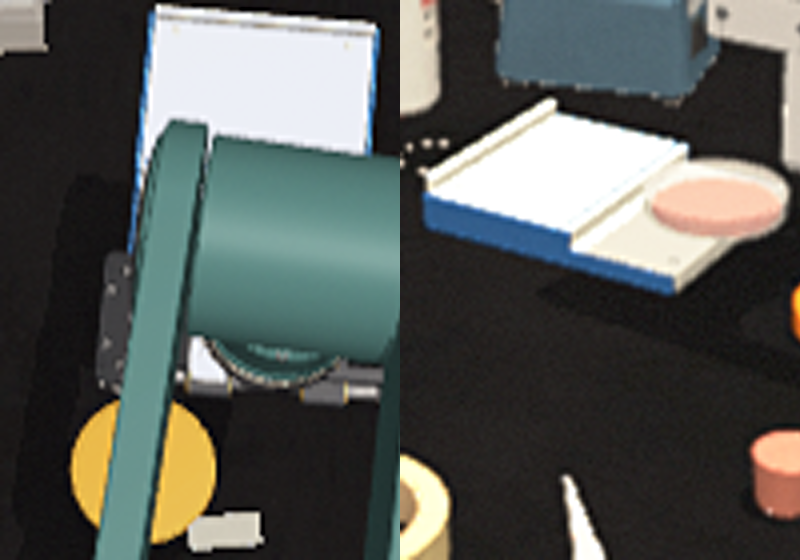

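The top view shows the gripper just in front of the dish and clear of the orange disc. The side crop shows the dish still flat on the front step, with the fingers outside the crop. Next I lower and push.

Emit:
apply_moves(
  moves=[
    [[0,0,0.009,0,0.25],[0,0,0.009,0,0.25],[0,0,0,0,0.25],[0,0,0,0,0.25]],
  ],
)

```text
time_s: 3.22
tool_pos: [485.9, -20.5, 25.8]
tool_rot: [0.999, -0.051, -0.0, 0.0]
contact_force: [0.4, -0.3, -0.0]
grip_width: 35.1
gripper_force: 0.0
```

Emit:
apply_moves(
  moves=[
    [[0.003,0,0,0,0.25],[0.003,0,0,0,0.25],[0.003,0,0,0,0.25],[0.003,0,0,0,0.25],[0.002,0,0,0,0.25],[0.002,0,0,0,0.25],[0.001,0,0,0,0.25],[0.001,0,0,0,0.25],[0,0,0,0,0.25]],
  ],
)

```text
time_s: 3.97
tool_pos: [504.0, -22.4, 25.7]
tool_rot: [0.999, -0.051, -0.0, 0.0]
contact_force: [0.6, 0.2, -0.6]
grip_width: 35.0
gripper_force: 0.0
```

Emit:
apply_moves(
  moves=[
    [[-0.005,0,0,0,0.25],[0,0,0.004,0,0.25],[0,0,0.003,0,0.25],[0.003,0,0,0,0.25],[0.002,0,0,0,0.25],[0.001,0,0,0,0.25],[0.001,0,0,0,0.25],[0,0,0,0,0.25]],
  ],
)

```text
time_s: 4.63
tool_pos: [506.3, -22.6, 18.9]
tool_rot: [0.999, -0.051, 0.0, 0.0]
contact_force: [0.1, -0.4, 0.2]
grip_width: 35.1
gripper_force: 0.0
```

Emit:
apply_moves(
  moves=[
    [[0.001,0,0,0,0.25],[0,0,0,0,0.25]],
  ],
)

```text
time_s: 4.8
tool_pos: [507.1, -22.7, 18.8]
tool_rot: [0.999, -0.051, 0.0, 0.0]
contact_force: [0.0, -0.1, 0.3]
grip_width: 35.2
gripper_force: 0.0
```

Emit:
apply_moves(
  moves=[
    [[0.001,0,0,0,0.25],[0.001,0,0,0,0.25],[0,0,0,0,0.25]],
  ],
)

```text
time_s: 5.05
tool_pos: [509.1, -22.9, 18.8]
tool_rot: [0.999, -0.051, 0.0, 0.0]
contact_force: [0.0, 0.9, -0.1]
grip_width: 35.3
gripper_force: 0.0
```

Emit:
apply_moves(
  moves=[
    [[0.001,0,0,0,0.25],[0,0,0,0,0.25]],
  ],
)

```text
time_s: 5.22
tool_pos: [510.0, -22.9, 18.8]
tool_rot: [0.999, -0.051, 0.0, 0.0]
contact_force: [0.5, 0.6, -0.8]
grip_width: 35.2
gripper_force: 0.0
```

Run:
```python
from h import *
s=cams.snapshot("side")
crop(s,200,170,340,260,5,"pics/d2.png")
```

```text
(no output)
```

View pics/d2.png

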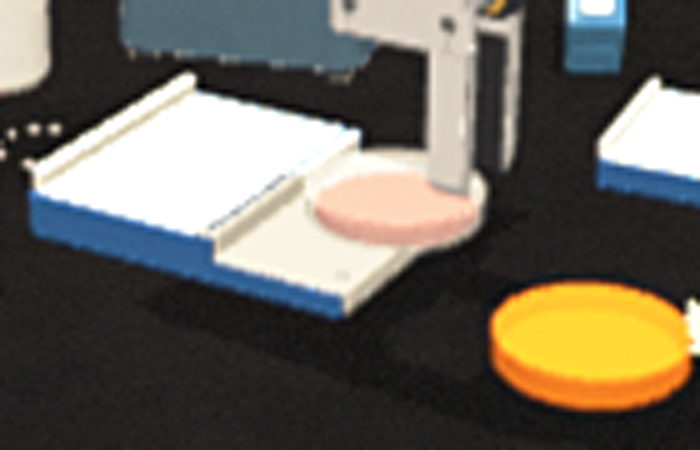

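Run:
```python
from h import *
s=cams.snapshot("side")
R=cv2.Rodrigues(s["rvec"])[0];print("cam",-R.T@np.ravel(s["tvec"]))
st=readout.read_state();p=st["tool_pos"];print(p,st["contact_force"])
ux=np.array([.995,-.101,0]);uy=np.array([.101,.995,0])
f=lambda P:((proj(s,P)-[200,170])*5).round(0).tolist()
for sg in(1,-1):
  for x in(-8,8):print(sg,x,[f(p+ux*x+uy*sg*y+[0,0,-14])[0] for y in(17.6,30)])
o=np.array([601.65,-17.97,0])
for c in(-45,-50):
  q=o+ux*c+uy*-14
  print(c,[f(q+45*(ux*np.cos(a)+uy*np.sin(a))+[0,0,27])[0] for a in np.arange(0,6.28,np.pi/4)])
print("stand edge",f(o+uy*73.5+[0,0,24]),f(o-uy*73.5+[0,0,24]), f(o-70*ux+uy*73.5+[0,0,12]))
```

```text
cam [159.59987756 976.50706386 529.9270953 ]
[509.87563005 -22.92017028  18.7568143 ] [-0.16007699  0.83662357  1.11800109]
1 -8 [[465.0, 263.0], [453.0, 273.0]]
1 8 [[435.0, 255.0], [423.0, 265.0]]
-1 -8 [[496.0, 235.0], [507.0, 225.0]]
-1 8 [[467.0, 227.0], [478.0, 218.0]]
-45 [[303.0, 164.0], [295.0, 193.0], [339.0, 218.0], [411.0, 222.0], [466.0, 203.0], [470.0, 173.0], [425.0, 151.0], [357.0, 147.0]]
-50 [[312.0, 166.0], [304.0, 195.0], [348.0, 220.0], [421.0, 224.0], [475.0, 205.0], [479.0, 176.0], [434.0, 153.0], [366.0, 149.0]]
stand edge [[211.0, 236.0]] [[360.0, 128.0]] [[342.0, 294.0]]
```

The near fingertip shows at about (450,192) in the crop, overlapping the dish, but it should project to about (450,268). So the fingers look higher than the readout says. I will check this against the gripper body.

Run:
```python
from h import *
s=cams.snapshot("side");crop(s,220,110,360,230,5,"pics/d3.png")
p=readout.read_state()["tool_pos"]
ux=np.array([.995,-.101,0]);uy=np.array([.101,.995,0])
f=lambda P:((proj(s,P)-[220,110])*5).round(0)[0].tolist()
for z in(83,110):
  for x in(-37,37):print("body",z,x,[f(p+ux*x+uy*y+[0,0,z]) for y in(88,-88)])
for h in(0,10,20,30,40):print("tip+",h,[f(p+ux*x+uy*y+[0,0,-14+h]) for y in(30,-30) for x in(-8,8)])
```

```text
body 83 -37 [[361.0, 442.0], [519.0, 316.0]]
body 83 37 [[212.0, 407.0], [384.0, 289.0]]
body 110 -37 [[363.0, 384.0], [523.0, 264.0]]
body 110 37 [[213.0, 351.0], [386.0, 238.0]]
tip+ 0 [[353.0, 573.0], [323.0, 565.0], [407.0, 525.0], [378.0, 518.0]]
tip+ 10 [[354.0, 554.0], [324.0, 546.0], [408.0, 507.0], [379.0, 500.0]]
tip+ 20 [[355.0, 535.0], [324.0, 527.0], [409.0, 488.0], [380.0, 481.0]]
tip+ 30 [[355.0, 516.0], [325.0, 508.0], [410.0, 470.0], [380.0, 463.0]]
tip+ 40 [[356.0, 497.0], [326.0, 489.0], [411.0, 451.0], [381.0, 444.0]]
```

View pics/d3.png

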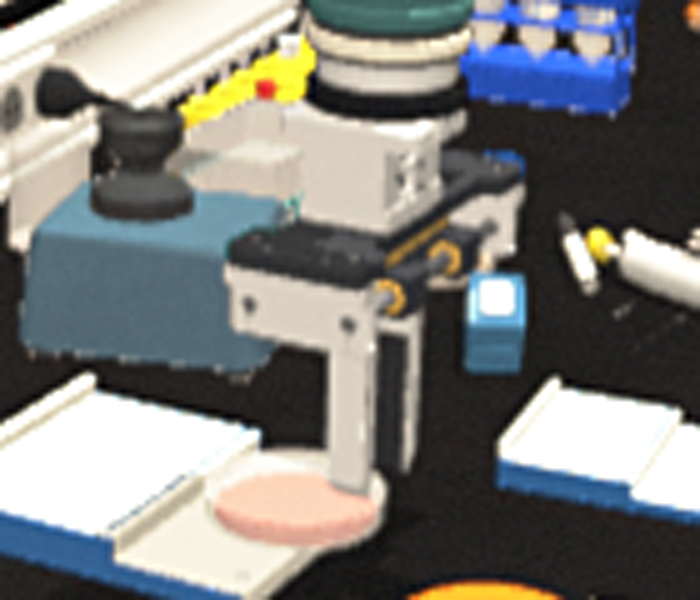

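Run:
```python
from h import *
s=cams.snapshot("top")
p=np.array([484.5,-20.2,38.3])
ux=np.array([.995,-.101,0]);uy=np.array([.101,.995,0])
f=lambda P:((proj(s,P)-[230,130])*4).round(0)[0].tolist()
for o in([0,0,0],[0,0,37],[24,-66,0]):
  print(o,[f(p+o+ux*x+uy*88+[0,0,100]) for x in(-37,37)],[f(p+o+ux*-8+uy*y+[0,0,20]) for y in(30,-30)])
img=cv2.resize(s["image"][120:260,230:350],None,fx=5,fy=5,interpolation=2);cv2.imwrite("pics/d4.png",img[:600,:,::-1])
```

```text
[0, 0, 0] [[100.0, 395.0], [113.0, 262.0]] [[210.0, 368.0], [311.0, 376.0]]
[0, 0, 37] [[96.0, 389.0], [109.0, 249.0]] [[210.0, 361.0], [315.0, 370.0]]
[24, -66, 0] [[221.0, 350.0], [232.0, 217.0]] [[320.0, 326.0], [420.0, 334.0]]
```

The top view confirms the gripper's horizontal position, while the side view puts the tips about 35–40 mm higher than the readout implies. The fingers are above the dish, which has not moved. I'll back off and descend in small steps.

Emit:
apply_moves(
  moves=[
    [[-0.013,0,0,0,0.25],[-0.013,0,0,0,0.25],[0,0,0.006,0,0.25],[0,0,0.006,0,0.25],[0,0,0.006,0,0.25],[0,0,0,0,0.25],[0,0,0,0,0.25]],
  ],
)

```text
time_s: 6.0
tool_pos: [483.8, -20.3, -0.1]
tool_rot: [0.999, -0.051, -0.001, -0.0]
contact_force: [0.6, 0.0, -0.1]
grip_width: 35.0
gripper_force: 0.0
```

Run:
```python
from h import *
s=cams.snapshot("side");crop(s,240,150,340,250,6,"pics/d5.png")
st=readout.read_state();p=st["tool_pos"];print(p,st["contact_force"])
ux=np.array([.995,-.101,0]);uy=np.array([.101,.995,0])
f=lambda P:((proj(s,P)-[240,150])*6).round(0)[0].tolist()
for h in(0,10,20,30,40):print("tip+",h,[f(p+ux*x+uy*y+[0,0,-14+h]) for y in(30,-17.6) for x in(-8,8)])
```

```text
[ 4.84172790e+02 -2.03504634e+01  3.63941299e-01] [-0.1938918   1.04880369  0.11048212]
tip+ 0 [[361.0, 504.0], [324.0, 494.0], [411.0, 456.0], [375.0, 447.0]]
tip+ 10 [[362.0, 481.0], [325.0, 472.0], [412.0, 434.0], [376.0, 425.0]]
tip+ 20 [[363.0, 459.0], [326.0, 449.0], [413.0, 412.0], [378.0, 403.0]]
tip+ 30 [[364.0, 436.0], [327.0, 427.0], [415.0, 390.0], [379.0, 381.0]]
tip+ 40 [[365.0, 413.0], [328.0, 404.0], [416.0, 368.0], [380.0, 359.0]]
```

View pics/d5.png

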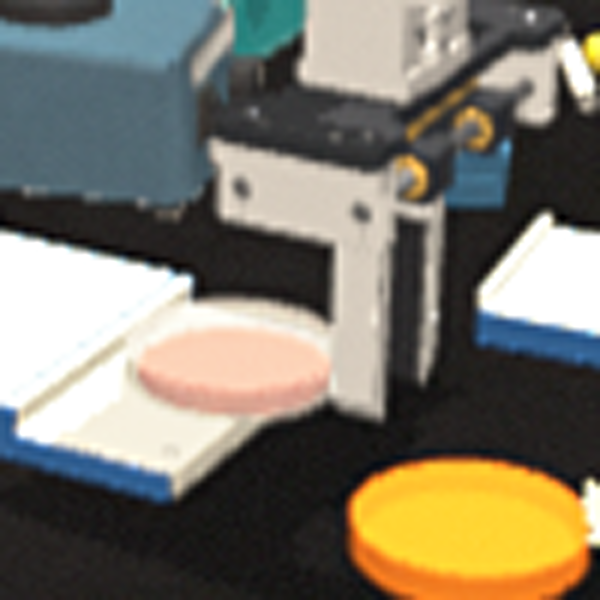

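The crop shows the near fingertip's bottom edge at (338,410)–(382,418), still about 20 mm above the bench and now in front of the dish. The readout's z is about 37 mm low.

Emit:
apply_moves(
  moves=[
    [[0,0,0.006,0,0.25],[0,0,0.006,0,0.25],[0,0,0.003,0,0.25],[0,0,0,0,0.25],[0,0,0,0,0.25]],
  ],
)

```text
time_s: 6.47
tool_pos: [483.7, -20.2, -14.7]
tool_rot: [0.999, -0.051, -0.0, -0.0]
contact_force: [0.5, 0.2, -0.0]
grip_width: 35.3
gripper_force: 0.0
```

Emit:
apply_moves(
  moves=[
    [[0,0,0.002,0,0.25],[0,0,0,0,0.25]],
  ],
)

```text
time_s: 6.63
tool_pos: [484.0, -20.3, -16.3]
tool_rot: [0.999, -0.051, 0.0, 0.0]
contact_force: [-0.8, -0.2, -0.0]
grip_width: 35.5
gripper_force: 0.0
```

Emit:
apply_moves(
  moves=[
    [[0,0,0.002,0,0.25],[0,0,0,0,0.25]],
  ],
)

```text
time_s: 6.8
tool_pos: [483.9, -20.3, -18.4]
tool_rot: [0.999, -0.051, -0.0, 0.0]
contact_force: [-0.4, 0.4, 0.4]
grip_width: 35.7
gripper_force: 0.0
```

Emit:
apply_moves(
  moves=[
    [[0.003,0,0,0,0.25],[0.003,0,0,0,0.25],[0.003,0,0,0,0.25],[0.002,0,0,0,0.25],[0.002,0,0,0,0.25],[0.002,0,0,0,0.25],[0.002,0,0,0,0.25],[0.001,0,0,0,0.25],[0.001,0,0,0,0.25],[0.001,0,0,0,0.25],[0,0,0,0,0.25]],
  ],
)

```text
time_s: 7.72
tool_pos: [504.0, -22.4, -18.2]
tool_rot: [0.999, -0.051, 0.0, 0.0]
contact_force: [0.4, 0.1, -0.5]
grip_width: 35.1
gripper_force: 0.0
```

Emit:
apply_moves(
  moves=[
    [[0.001,0,0,0,0.25],[0.001,0,0,0,0.25],[0,0,0,0,0.25]],
  ],
)

```text
time_s: 7.97
tool_pos: [506.0, -22.6, -18.2]
tool_rot: [0.999, -0.051, 0.0, 0.0]
contact_force: [0.3, -0.1, 0.6]
grip_width: 35.5
gripper_force: 0.0
```

Emit:
apply_moves(
  moves=[
    [[0.001,0,0,0,0.25],[0,0,0,0,0.25]],
  ],
)

```text
time_s: 8.13
tool_pos: [506.3, -22.6, -18.3]
tool_rot: [0.999, -0.051, -0.001, 0.0]
contact_force: [-1.8, 0.6, 0.5]
grip_width: 35.1
gripper_force: 0.9
```

Emit:
apply_moves(
  moves=[
    [[0.0015,0,0,0,0.25],[0,0,0,0,0.25]],
  ],
)

```text
time_s: 8.3
tool_pos: [506.4, -22.6, -18.5]
tool_rot: [0.999, -0.051, -0.002, -0.0]
contact_force: [-4.7, 0.1, 3.6]
grip_width: 35.2
gripper_force: 2.8
```

Emit:
apply_moves(
  moves=[
    [[0.0015,0,0,0,0.25],[0,0,0,0,0.25]],
  ],
)

```text
time_s: 8.47
tool_pos: [506.5, -22.6, -18.7]
tool_rot: [0.999, -0.051, -0.004, -0.0]
contact_force: [-8.8, 0.3, 6.6]
grip_width: 35.2
gripper_force: 4.6
```

Emit:
apply_moves(
  moves=[
    [[0,0,-0.0025,0,0.25],[0,0,-0.0025,0,0.25],[0,0,-0.0025,0,0.25],[0,0,-0.0025,0,0.25],[0,0,-0.0025,0,0.25],[0,0,-0.0025,0,0.25]],
  ],
)

```text
time_s: 8.97
tool_pos: [506.6, -22.5, -4.7]
tool_rot: [0.999, -0.051, -0.004, -0.0]
contact_force: [-6.3, 0.1, 0.2]
grip_width: 35.1
gripper_force: 2.7
```

Run:
```python
from h import *
s=cams.snapshot("side");crop(s,220,150,320,240,5,"pics/d6.png")
print(readout.read_state()["contact_force"])
```

```text
[-6.44499714  1.17169653 -0.19890391]
```

View pics/d6.png

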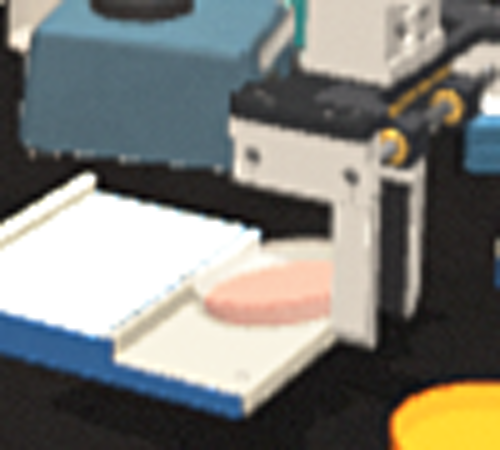

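The dish is against the riser and tilting with the fingers: the agar's right side is raised at (330,270). The press is a steady 6 N, so I continue along the arc.

Emit:
apply_moves(
  moves=[
    [[0.0001,0,-0.0025,0,0.25],[0.0002,0,-0.0025,0,0.25],[0.0003,0,-0.0025,0,0.25],[0.0004,0,-0.0025,0,0.25],[0.0004,0,-0.0025,0,0.25],[0.0005,0,-0.0025,0,0.25],[0.0006,0,-0.0025,0,0.25],[0.0006,0,-0.0025,0,0.25]],
  ],
)

```text
time_s: 9.68
tool_pos: [510.2, -22.9, 15.8]
tool_rot: [0.999, -0.051, -0.003, -0.0]
contact_force: [-5.3, -0.0, 0.6]
grip_width: 34.9
gripper_force: 2.7
```

Emit:
apply_moves(
  moves=[
    [[0.0009,0,-0.0025,0,0.25],[0.001,0,-0.0025,0,0.25],[0.001,0,-0.0025,0,0.25],[0.0011,0,-0.0025,0,0.25]],
  ],
)

```text
time_s: 10.02
tool_pos: [514.7, -23.4, 26.2]
tool_rot: [0.999, -0.051, -0.003, -0.0]
contact_force: [-5.3, -0.2, 2.1]
grip_width: 35.3
gripper_force: 2.6
```

Emit:
apply_moves(
  moves=[
    [[0.0013,0,-0.0025,0,0.25],[0.0015,0,-0.0025,0,0.25],[0.0016,0,-0.0025,0,0.25],[0.0018,0,-0.0025,0,0.25],[0.002,0,-0.0025,0,0.25]],
  ],
)

```text
time_s: 10.43
tool_pos: [522.8, -24.2, 39.2]
tool_rot: [0.999, -0.051, -0.003, -0.0]
contact_force: [-7.2, -0.1, 4.2]
grip_width: 35.1
gripper_force: 3.5
```

Emit:
apply_moves(
  moves=[
    [[0.002,0,-0.0022,0,0.25],[0.0024,0,-0.0022,0,0.25],[0.0026,0,-0.0022,0,0.25],[0.0028,0,-0.0022,0,0.25],[0.003,0,-0.0022,0,0.25]],
  ],
)

```text
time_s: 10.85
tool_pos: [538.8, -25.9, 50.6]
tool_rot: [0.999, -0.051, 0.001, 0.0]
contact_force: [-0.9, -1.5, 0.8]
grip_width: 35.2
gripper_force: 0.1
```

Run:
```python
from h import *
s=cams.snapshot("side");crop(s,220,140,320,240,5,"pics/d7.png")
print(readout.read_state()["contact_force"])
```

```text
[ 1.18223656 -0.58580456  0.57222541]
```

View pics/d7.png

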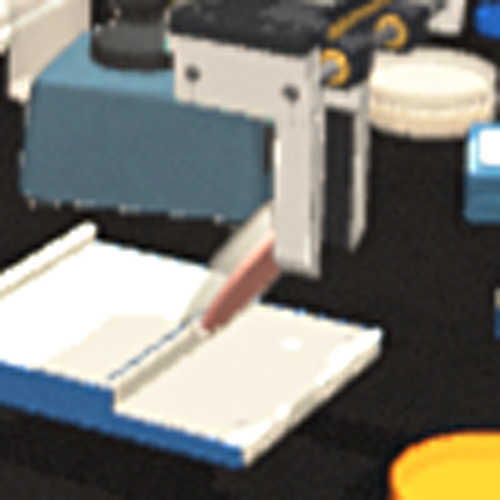

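The dish is tipped to about 55–60°, leaning on the fingers with its far rim at the riser edge (200,325). I keep pushing over.

Emit:
apply_moves(
  moves=[
    [[0.003,0,-0.0015,0,0.25],[0.003,0,-0.0015,0,0.25],[0.003,0,-0.0012,0,0.25],[0.003,0,-0.001,0,0.25],[0.003,0,-0.001,0,0.25],[0.003,0,-0.0005,0,0.25],[0.003,0,-0.0005,0,0.25],[0.003,0,0,0,0.25]],
  ],
)

```text
time_s: 11.57
tool_pos: [562.1, -28.2, 57.5]
tool_rot: [0.999, -0.051, 0.0, 0.0]
contact_force: [0.3, 0.5, -0.4]
grip_width: 35.0
gripper_force: 0.0
```

```bash
cat > m.py <<'E'
from h import *
s=cams.snapshot("side");I=s["image"][140:240,200:320].astype(int)
m=((I[...,0]-I[...,2]>25)&(I[...,0]-I[...,1]>18)&(I[...,0]>90)&(I[...,2]>70)).astype(np.uint8)
n,l,st,c=cv2.connectedComponentsWithStats(m)
for i in range(1,n):
    if st[i,4]>25:
        P=np.argwhere(l==i)[:,::-1].astype(np.float32);print(st[i],(c[i]+[200,140]).round(1),cv2.minAreaRect(P))
print(readout.read_state()["contact_force"].round(1))
E
python3 m.py
```

```text
[93 20 25  7 75] [303.7 163.7] ((104.80448913574219, 23.55280876159668), (24.176319122314453, 5.404118537902832), 5.44033145904541)
[ 58  40  16  25 222] [264.2 194.1] ((64.60000610351562, 53.30000305175781), (12.969194412231445, 24.149532318115234), 26.56505012512207)
[ 0.6 -0.9 -0. ]
```

Emit:
apply_moves(
  moves=[
    [[0.003,0,0,0,0.25],[0.003,0,0,0,0.25],[0.003,0,0,0,0.25],[0.003,0,0,0,0.25],[0.003,0,0,0,0.25],[0.003,0,0,0,0.25]],
  ],
)

```text
time_s: 12.12
tool_pos: [579.9, -30.0, 57.4]
tool_rot: [0.999, -0.051, 0.0, 0.0]
contact_force: [-0.4, -0.0, 0.1]
grip_width: 35.4
gripper_force: 0.0
```

```bash
python3 m.py
```

```text
[93 20 25  7 72] [303.9 163.8] ((104.8089828491211, 23.505619049072266), (24.176319122314453, 5.309309005737305), 5.44033145904541)
[ 55  33  18  31 296] [262.5 191.6] ((63.5, 48.0), (30.0, 17.0), 90.0)
[-0.2  0.1  0.1]
```

Emit:
apply_moves(
  moves=[
    [[0.003,0,0,0,0.25],[0.003,0,0,0,0.25],[0.003,0,0,0,0.25],[0.003,0,0,0,0.25],[0.003,0,0,0,0.25],[0.003,0,0,0,0.25],[0.003,0,0,0,0.25],[0.003,0,0,0,0.25]],
  ],
)

```text
time_s: 12.83
tool_pos: [603.8, -32.5, 57.4]
tool_rot: [0.999, -0.051, 0.0, 0.0]
contact_force: [0.4, -0.1, -0.3]
grip_width: 35.5
gripper_force: 0.0
```

```bash
python3 m.py
```

```text
[93 20 25  7 73] [303.9 163.8] ((104.81147766113281, 23.573772430419922), (24.17304229736328, 5.341609001159668), 5.19442892074585)
[ 26  47  33  15 373] [242.8 194.7] ((42.0, 54.0), (14.0, 32.0), 90.0)
[0.4 0.  0.4]
```

The dish has fallen flat: the agar blob is now 33×15 px at (243,195). I back the arm off before checking.

Emit:
apply_moves(
  moves=[
    [[-0.01,0,-0.02,0,0.25],[-0.02,0,-0.03,0,0.25],[-0.03,0,-0.02,0,0.25],[-0.03,0,0,0,0.25],[-0.03,0,0,0,0.25],[-0.03,0,0,0,0.25],[-0.03,0,0,0,0.25],[-0.03,0,0,0,0.25],[0,0,0,0,0.25]],
  ],
)

```text
time_s: 13.63
tool_pos: [390.3, -10.5, 127.2]
tool_rot: [0.999, -0.05, -0.001, -0.0]
contact_force: [0.1, 0.2, 0.2]
grip_width: 34.9
gripper_force: 0.0
```

```bash
python3 m.py
python3 - <<'E'
from h import *
s=cams.snapshot("side");t=cams.snapshot("top")
a=cv2.resize(s["image"][150:250,190:290],(400,400),interpolation=2);b=cv2.resize(t["image"][120:220,245:345],(400,400),interpolation=2)
cv2.imwrite("pics/e.png",np.hstack([a,b])[:,:,::-1])
v=ray(s,(242.8,194.7),33)-[601.65,-17.97,0];c,n=np.cos(-.101),np.sin(-.101)
print(c*v[0]+n*v[1],-n*v[0]+c*v[1])
ux=np.array([c,n,0]);uy=np.array([-n,c,0]);o=np.array([601.65,-17.97,0])
E
```

```text
[93 17 25 10 82] [303.5 163.3] ((104.5412826538086, 22.637615203857422), (24.67313003540039, 7.153494358062744), 9.865806579589844)
[ 26  48  33  15 373] [242.8 194.8] ((42.0, 55.0), (14.0, 32.0), 90.0)
[ 0.4  0.1 -0.2]
56.75807527393856 -22.06248962343944
```

View pics/e.png

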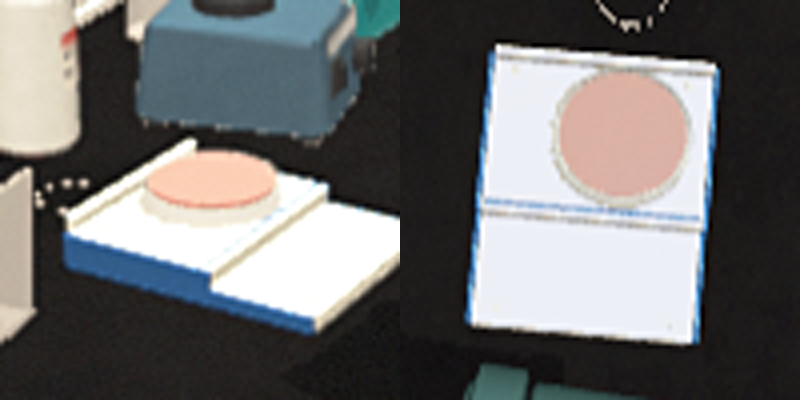

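Run:
```python
from h import *
s=cams.snapshot("side");t=cams.snapshot("top");c,n=np.cos(-.101),np.sin(-.101)
def S(P):
    v=P-[601.65,-17.97,0];return np.round([c*v[0]+n*v[1],-n*v[0]+c*v[1]],1)
print(S(ray(s,(242.8,194.8),39)),S(ray(t,(300.1,154.2),39)))
# flat-disc model: project agar ellipse for tilts about stand y
ctr=S(ray(t,(300.1,154.2),39))
ux=np.array([c,n,0]);uy=np.array([-n,c,0]);o=np.array([601.65,-17.97,0])
for tl in(-.1,0,.1):
    a=np.linspace(0,6.28,90)[:,None];P=o+ux*ctr[0]+uy*ctr[1]+[0,0,38]+40*(np.cos(a)*(ux*np.cos(tl)+np.array([0,0,np.sin(tl)]))+np.sin(a)*uy)
    q=proj(s,P);print(tl,q.min(0),q.max(0),cv2.contourArea(q.astype(np.float32)))
```

```text
[49.2 -9.9] [ 50.2 -13.7]
-0.1 [227.37190746 188.96688765] [259.13072965 200.48987188] 279.29126912972424
0 [227.28559133 188.3740709 ] [259.18197221 201.11925517] 319.0946210756665
0.1 [227.31259022 187.54099337] [259.1142002  201.97376459] 355.7055470558116
```

Side and top views agree: the dish centre is at x≈50 mm, y≈-12 mm in the stand frame. It lies inverted and flat, and its far rim at about 95 mm is clear of the lip.

```bash
python3 -c "
from rig import bot
print(bot.finish_job())"
```

```text
the job is handed in; nothing more can be done
None
```

The red-agar dish was tipped over the riser edge and lies flat and upside down on the rear step, about 50 mm behind the edge. The job is handed in, but no verdict came back.

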